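Click the jar rack's sliding end stop into its notch

TASK

Close up the row of jars in the low wooden rack: with the fingertips push the upright sliding end stop along its rail, from its outer side, towards the jars until it drops into the notch of the small clip on the rail, and leave it clicked in there. Only push it: do not touch its jar side or pinch it, and do not force it past the notch. Leave the jars and the things round the rack where they stand.

Things in the scene. Friction and masses are not known exactly. Their poses are not given: they have to be found in the camera images.
- rack: Fixed low wooden jar rack. Origin on the worktop; board x -75 to +45, y -190 to +190 mm, top 12 mm up; lip 33 mm high along the far side, wall 50 mm high at the +y end, none at -y. An aluminium rail (14 mm wide, top 30 mm up, end caps 36 mm high) runs along y at x = -60 mm, the robot's side. Rack +y points from the stop to the jars.
- stop (a joint): Travel of the end stop along the rack's +y axis, m: at 0 its middle plane is at rack y = -140 mm; range 0 to 0.20. It slides with about 1 N of friction and stays where it is left.
- stop_push (a point): Middle of the outer face (looking to rack -y) of the stop's upright aluminium plate, 75 mm over the worktop, at rack x = -18 mm; axes as the rack's. The face spans rack x -71 to +35 mm, 22 (over the rail 52) to 105 mm up; plate with pad 8 mm thick, with a 5 mm rolled edge on top. Push here to rack +y, 65 to 95 mm up, here or farther from the robot.
- stop_index (a point): Point on the stop's middle plane at rail-top height over the rail, 5 mm to rack +y of stop_push. A dark fin on the robot side of the stop's grey carriage marks it. The carriage rides the rail at the plate's near end: rack x -73 to -47 mm, up to 61 mm over the worktop, 18 mm to each side of the middle plane. Axes as the rack's.
- stop_pad: Thin dark rubber pad on the jar side of the stop's plate, 76 x 3 x 70 mm (rack x -40 to +36 mm, 25 to 95 mm over the worktop); moves with the stop and must not be touched. Its origin is on the stop's middle plane, rack x = 0, at worktop height; axes as the rack's.
- clip_notch (a point): Bottom of the clip's notch, at rail-top height; a dark fin on the clip's robot side marks it. Axes as the rack's. When the stop is clicked in, stop_index lies here within 1 mm along the rail and the two fins stand one above the other. Where the clip sits along the rail varies.
- clip: Fixed steel clip, 36 mm long, on the rail; its origin is at worktop height, 60 mm to rack +x of its notch. Pushing the stop to +y, its spring plunger climbs a gentle hump 23 to 11 mm before the notch (push up to 4 N); then the push dips to nothing and the stop drops forward the last few mm; then a steep tooth holds it (14 N forces it past). Letting go at 7 to 9 N leaves it seated.
- tin: Food tin, 58 mm across, 72 mm high, loose on the rack's board beyond the clip; tin and shaker may have changed places; the nearer stands at least 24 mm from the seated stop's middle plane. Origin at the centre of its underside, z up.
- shaker: Small shaker with a grey top, 44 mm across, 90 mm high, standing loose on the rack's board beyond the clip. Origin at the centre of its underside, z up.
- glass: Clear drinking glass, 78 mm across, 92 mm high, standing loose on the worktop left of the rack. Origin at the centre of its underside, z up.
- lemon: Lemon, 72 x 57 x 58 mm, lying loose on the worktop right of the rack. Origin at its underside.
Things that resemble listed ones, but are neither listed nor needed, are in the scene too. What is shaped like the shaker but blue or red is not meant.

How it is judged (in metres and radians):
At the end, for the whole second after the job is handed in: The stop rests clicked into the clip's notch (its index within 2.5 mm of the notch along the rail, at rest); tin and shaker upright and within 10 mm of where they stood, glass and lemon within 20 mm (y of stop_index in the frame of clip_notch between -0.0025 and 0.0025 m and velocity of joint stop between -0.005 and 0.005 m/s and distance of each of tin, shaker from where it was at the start of the episode below 0.01 m and angle between each of tin, shaker's own z axis and vertical below 0.1 rad and distance of each of glass, lemon from where it was at the start of the episode below 0.02 m); the robot touches nothing.
It fails at once if the stop is forced past the clip's tooth (more than 10 mm beyond the notch) (y of stop_index in the frame of clip_notch above 0.01 m).
It fails at once if the fingers touch the pad on the stop's jar side (pinching, hooking or pulling the stop) (contact force between the fingers and stop_pad above 0.5 N).
It fails at once if a jar of the row is shoved, lifted or tipped (moved 20 mm) (distance of any of tin, shaker from where it was at the start of the episode above 0.02 m).
It fails at once if the glass or the lemon is shoved, lifted or tipped (moved 30 mm) (distance of any of glass, lemon from where it was at the start of the episode above 0.03 m).
It also fails if it takes over 42 s, if anything falls off the work surface, if the arm or the gripper's body presses on something with over 40 N, if the wrist force passes 120 N, or if a joint passes its speed limit or range.

ROBOT

A 6-joint arm with a two-finger parallel gripper is mounted at the origin on a cart in front of the work surface, level with it; the furniture and walls round the work are solid. World frame = base frame: x ahead of the robot, y to its left, z up, the work surface at z = 0. Lengths are in mm, angles in rad, forces in N, time in s.
With the tool pointing down it reaches from about 350 to 875 mm from the base axis. Payload 4.2 kg.
Tool frame: the origin (TCP) lies midway between the tips of the shut fingers; the grasp point (between the pads) lies 19 mm behind it (tcp_to_grasp is the distance from the TCP to the grasp point, in mm); z points along the fingers, y is the line along which they close (so a half turn about z gives the same grasp; the last joint's range is limited). The gripper opens to 85 mm and grips with 20 to 120 N. Pads are 22 mm wide; open, the fingers measure 114 mm over their backs; the gripper's body (76 mm by 85 mm) begins 54 mm behind the grasp point. The pads swing forward as they close: fully open they stand 13 mm farther back than shut.
Start: joints at [-0.906, 0.385, 0.008, 0, -1.194, -0.259], TCP at [246.734, -574.214, 231.312] pointing down, gripper open.
Joint ranges: [-3.14, 3.14], [-1.21, 2.06], [-1.07, 1.41], [-3.16, 2.05], [-2.99, -0.16], [-3.1, 3.1]. Speed limits (rad/s): [2.79, 2.79, 3.14, 3.14, 3.14, 3.14].

INTERFACE

Orientations are given as a unit quaternion [x, y, z, w].
In Python, from bench import read_state, get_image, job_done, tcp_to_grasp gives the robot as it stands.
- The arm moves only by the tool jog_arm, never from a script. Its argument "plan" is a list of rows, each a list of 3 entries, a list of its own where there are three numbers: the finger opening in mm, from 0 to 85.4, then the shift along the tool's x, y, z as a fraction of full scale, then the turn, a rotation vector about the tool's x, y, z as a fraction of full scale. A call has 1 to 10 rows; each row is the pose to reach, as a shift and turn from the pose commanded when the call began, along the tool's axes at that moment; what a row does not reach only later rows make up. Full scale, the value 1, is 0.1 m for a shift and 60 degrees for a turn. A row lasts 1/8 s, in which the tool goes at most 62.5 mm and 10.7 degrees, less where a joint would pass 70% of its speed; a pose out of reach is approached as far as the arm can. A call with a number of a shift or a turn outside -1 to 1 is refused whole. A call with a gripper value outside its range is refused whole. The fingers move at their own pace and stop on an object; the grip force is fixed at half the most. Time passes only in rows, so rows that repeat a pose let the fingers close. It gives the time, the measured TCP pose, the force, the opening and the grip force at its end, in the units of the state.
- read_state(): the state, without advancing time (a new reading comes with each control period).
- get_image(name): name is "side" or "top" or "wrist"; returns a dict with "img" (384x512x3 uint8, red, green, blue), "range_z" (384x512 float32, mm along the optical axis (not along the pixel's ray), 0 where there is no reading), "intrinsics" (3x3 intrinsics, pixels), "extrinsics" (4x4, takes a point from camera to world coordinates); the wrist camera has in their place "tool_from_camera" (4x4, takes a point from camera to tool coordinates, whose origin is the TCP and whose axes are the flange's). Camera axes: x right, y down, z forward; pixel columns grow to the right and rows downward; lengths in mm; the calibration is good to about 2 mm. A picture is of the moment at which its call begins: read the wrist's pose just before it.
- job_done(): hands the job in; it is judged then, once.
The state is a dict: "clock": time; "joints": joint angles; "joint_vel": joint speeds; "joint_efforts": joint torques, N m; "position": TCP position; "ee_rot": TCP orientation; "contact_force": force on the tool from outside, world axes, zero at the start; "wrist_torque": the same for the moment, N m; "gripper_width": finger opening in mm; "grasp_force": force on a finger pad.
Only numpy, scipy, OpenCV 4.12 (cv2) and the standard library are available. Lean on these libraries where they do the work, as an engineer would, in place of code of your own. Each camera call takes 0.05 s, during which the arm holds its last target. There are 200 camera calls.

## Working session

There is one attempt and no reset: what is moved stays moved. The work goes in short steps, Python scripts to look and compute and a tool call to move; the robot and the scene stay as the last step left them, time stands still between calls to the robot, and variables do not carry over. Pictures are saved under pics/ and viewed, at most 10 in all, crops included, and the job is handed in when it is done.

Besides the shell and the picture viewer there is one more tool, called after "Request:" as a command line: name --argument value ..., lists and objects as JSON in quotes. jog_arm: Moves the arm, as the interface text tells. Its arguments: {"type":"object","properties":{"plan":{"type":"array"}},"required":["plan"]}

```bash
mkdir -p pics; python3 - <<'E'
from bench import *
import cv2,numpy as np
s=read_state();print(s)
for n in("side","top"):
    d=get_image(n);np.savez(n+'.npz',**d);cv2.imwrite(f'pics/{n}0.png',d['img'][:,:,::-1]);print(d['intrinsics'],d['extrinsics'])
E
```

```text
{'clock': 0.0, 'joints': array([-9.06385917e-01,  3.85576932e-01,  6.62470406e-03, -5.17200923e-04,
       -1.19400572e+00, -2.58618060e-01]), 'joint_vel': array([ 8.30156164e-04, -2.00469385e-03, -1.06621760e-03,  9.19664609e-04,
       -3.67278521e-04,  9.48938024e-05]), 'joint_efforts': array([-1.33097528e-03, -3.92292452e+01,  1.88400275e+01,  4.18623939e+00,
       -4.68924176e-03, -3.13563874e-05]), 'position': array([ 246.51647321, -573.68998002,  230.20614962]), 'ee_rot': array([-2.01413362e-01,  9.79505708e-01,  1.07476780e-03, -2.66079583e-04]), 'contact_force': array([ 0.06341841, -0.16710478, -0.59881058]), 'wrist_torque': array([-0.02054563, -0.0283057 , -0.03114551]), 'grasp_force': 0.0, 'gripper_width': 85.28118704675708}
[[452.17253577   0.         253.92682443]
 [  0.         452.17253577 189.54974109]
 [  0.           0.           1.        ]] [[ 9.73310492e-01 -9.27087313e-02  2.09932793e-01  2.06694254e+02]
 [-2.28119129e-01 -4.90757117e-01  8.40903749e-01 -1.17291403e+03]
 [ 2.50668924e-02 -8.66350128e-01 -4.98807686e-01  8.04826206e+02]
 [ 0.00000000e+00  0.00000000e+00  0.00000000e+00  1.00000000e+00]]
[[356.91067943   0.         259.0051219 ]
 [  0.         356.91067943 189.72572447]
 [  0.           0.           1.        ]] [[ 2.19652039e-02 -9.88719186e-01  1.48161736e-01  3.74722423e+02]
 [-9.99634863e-01 -2.40527952e-02 -1.23127368e-02  5.97313569e+01]
 [ 1.57375430e-02 -1.47837185e-01 -9.88886493e-01  1.05465027e+03]
 [ 0.00000000e+00  0.00000000e+00  0.00000000e+00  1.00000000e+00]]
```

View pics/side0.png

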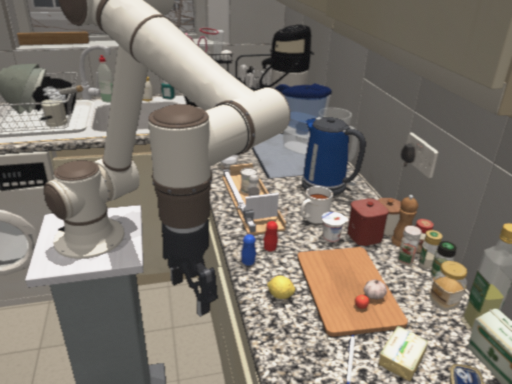

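View pics/top0.png

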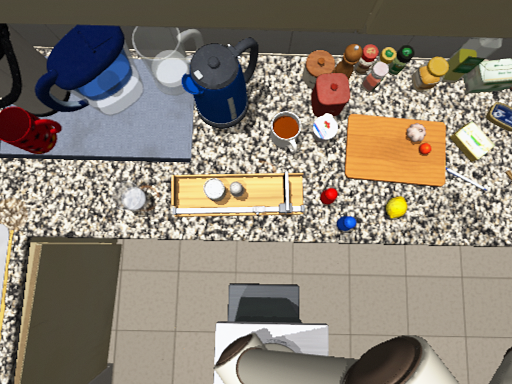

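The side view shows the stop at about (262,205), with the blue shaker at (248,250) and the red at (271,235) on its outer side. In the top view the rack spans (171,175) to (303,215), with the stop plate at x≈287 and the jars at (215,189) and (237,188).

```bash
cat > h.py <<'E'
import numpy as np,cv2
def cloud(d,E=None):
    E=d['extrinsics'] if E is None else E
    K=d['intrinsics'];z=d['range_z'].astype(float);v,u=np.mgrid[:384,:512]
    P=np.stack([(u-K[0,2])/K[0,0]*z,(v-K[1,2])/K[1,1]*z,z],-1)@E[:3,:3].T+E[:3,3]
    P[z==0]=np.nan
    return P
E
python3 - <<'E'
from h import *
d=dict(np.load('top.npz'));P=cloud(d)
for r in (172,176,180,185,190,195,200,205,208,210,212,214,216):
    print(r,[tuple(P[r,c].round().astype(int)) for c in (175,200,250,265,281,284,287,290,296,300,305)])
a=cv2.resize(d['img'][160:230,160:360],None,fx=4,fy=4,interpolation=2)
s=dict(np.load('side.npz'));b=cv2.resize(s['img'][155:275,210:310],None,fx=5,fy=5,interpolation=2)
cv2.imwrite('pics/a.png',a[:,:,::-1]);cv2.imwrite('pics/b.png',b[:,:,::-1])
# objects heights around
m=(P[...,2]>45)&(P[...,0]<560)&(P[...,0]>250)
n,l,st,c=cv2.connectedComponentsWithStats(m[150:235].astype(np.uint8))
for i in range(1,n):
    q=P[150:235][l==i]
    if len(q)>4: print(st[i],q.min(0).round(),q.max(0).round())
E
```

```text
172 [(np.int64(580), np.int64(299), np.int64(2)), (np.int64(582), np.int64(225), np.int64(1)), (np.int64(586), np.int64(75), np.int64(-2)), (np.int64(587), np.int64(30), np.int64(0)), (np.int64(589), np.int64(-19), np.int64(-2)), (np.int64(589), np.int64(-28), np.int64(-2)), (np.int64(568), np.int64(-27), np.int64(101)), (np.int64(589), np.int64(-46), np.int64(1)), (np.int64(590), np.int64(-64), np.int64(-3)), (np.int64(589), np.int64(-76), np.int64(2)), (np.int64(590), np.int64(-91), np.int64(0))]
176 [(np.int64(561), np.int64(290), np.int64(38)), (np.int64(564), np.int64(220), np.int64(31)), (np.int64(571), np.int64(74), np.int64(15)), (np.int64(573), np.int64(30), np.int64(11)), (np.int64(574), np.int64(-18), np.int64(11)), (np.int64(564), np.int64(-22), np.int64(64)), (np.int64(557), np.int64(-27), np.int64(104)), (np.int64(575), np.int64(-45), np.int64(10)), (np.int64(575), np.int64(-62), np.int64(14)), (np.int64(575), np.int64(-75), np.int64(11)), (np.int64(578), np.int64(-91), np.int64(0))]
180 [(np.int64(550), np.int64(291), np.int64(34)), (np.int64(556), np.int64(222), np.in
[... 5267 characters left out ...]
64(0)), (np.int64(456), np.int64(-38), np.int64(0)), (np.int64(456), np.int64(-47), np.int64(0)), (np.int64(457), np.int64(-65), np.int64(-1)), (np.int64(457), np.int64(-76), np.int64(2)), (np.int64(457), np.int64(-91), np.int64(-1))]
[279  25  14  39 259] [460. -46.  45.] [560. -10. 108.]
[172  26   3  29  76] [479. 287.  45.] [560. 296.  54.]
[204  28  22  22 368] [494. 143.  45.] [550. 199.  88.]
[112  31  33  30 404] [458. 369.  45.] [535. 447.  95.]
[230  31  15  16 180] [506.  90.  45.] [544. 129. 104.]
[323  38  15  15 168] [ 495. -169.   45.] [ 532. -136.   91.]
[390  48  18  17 214] [ 465. -377.   45.] [ 512. -328.   59.]
[341  66  16  14 176] [ 420. -221.   45.] [ 456. -185.   91.]
```

View pics/a.png

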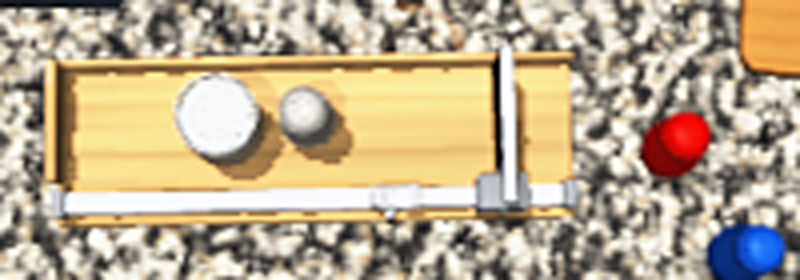

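View pics/b.png

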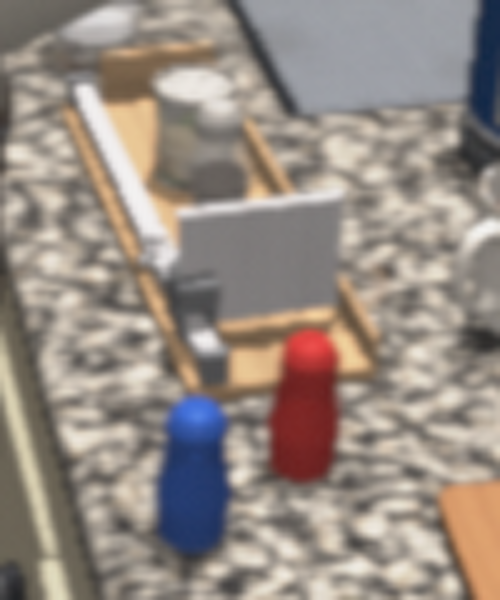

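The crops show the clip fin at about (390,213) in the top crop and the stop's carriage at (500,190). The shaker (grey) is the nearer jar. The rack is yawed by about +0.04 rad, and the lane behind the plate is clear until the red shaker at y≈-136.

```bash
cat >> h.py <<'E'
from scipy.spatial.transform import Rotation as R
YAW=.038;TILT=np.radians(15)
rx=np.array([np.cos(YAW),np.sin(YAW),0]);ry=np.array([-np.sin(YAW),np.cos(YAW),0]);Z=np.array([0,0,1.])
zt=-Z*np.cos(TILT)+ry*np.sin(TILT)
RT=R.from_matrix(np.stack([np.cross(-rx,zt),-rx,zt],1))
def go(s,target,rot=RT):
    r=R.from_quat(s['ee_rot'])
    sh=r.inv().apply(np.array(target)-s['position'])/100
    tu=(r.inv()*rot).as_rotvec()/np.radians(60)
    print('pos',s['position'].round(1),'F',s['contact_force'].round(2),'t',s['clock'],'shift',sh.round(3),'turn',tu.round(3))
E
python3 - <<'E'
from h import *
from bench import read_state
d=dict(np.load('top.npz'));P=cloud(d);im=d['img'].astype(int)
# rail centreline: z 27..33, x-range 440..490
m=(abs(P[...,2]-30)<4)&(P[...,0]>450)&(P[...,0]<490)&(P[...,1]>60)&(P[...,1]<270)
c=np.polyfit(P[m][:,1],P[m][:,0],1);print('rail x(y)',c,np.arctan(-c[0]))
# plate top
m=(P[...,2]>95)&(P[...,1]<0)&(P[...,1]>-60)&(P[...,0]>450)&(P[...,0]<580)
print('plate y(x)',np.polyfit(P[m][:,0]-520,P[m][:,1],1),P[m].min(0),P[m].max(0))
# carriage & clip
m=(abs(P[...,2]-60)<4)&(P[...,1]<0)&(P[...,1]>-60)&(P[...,0]<488)&(P[...,0]>450)
print('carr',P[m].min(0),P[m].max(0),np.median(P[m],0))
m=(P[...,2]>33)&(P[...,1]<85)&(P[...,1]>10)&(P[...,0]<490)&(P[...,0]>450)
print('clip',m.sum(),P[m].min(0) if m.any() else '',P[m].max(0) if m.any() else '')
print('red fin gray row 213',im[212:215,252:266].sum(2)//3)
go(read_state(),(527,-80,200))
E
```

```text
rail x(y) [-4.54171030e-02  4.75333414e+02] 0.04538591405788777
plate y(x) [  0.04341925 -27.99332218] [466.78092277 -33.59358686  95.4868387 ] [570.4673594  -22.33432492 109.60153004]
carr [459.78864874 -46.38539478  56.31682775] [487.95135119 -12.28057566  63.93459408] [474.28562781 -23.73136426  60.56169394]
clip 27 [468.10986859  28.69418218  33.05115442] [480.21816633  80.14144784  39.49801402]
red fin gray row 213 [[133  95  90 108 144 194 168 103 126 146 139 127 129 121]
 [203 205 173 104 222 252 185 165 208 186 139 127 131 132]
 [195 194 184 171 172 146 120 160 189 176 153 143 144 145]]
pos [ 246.5 -573.7  230.3] F [ 0.72 -0.24  0.69] t 0.1 shift [-4.525  3.429  0.31 ] turn [-0.149 -0.218 -1.142]
```

Request:
jog_arm --plan '[[0,[-0.5,0.38,0],[0,0,0]],[0,[-1,0.76,0],[0,0,0]],[0,[-1,0.76,0],[0,0,0]]]'

```text
clock: 0.48
position: [310.0, -461.9, 231.4]
ee_rot: [-0.204, 0.979, 0.0, 0.0]
contact_force: [-0.3, -0.6, -0.2]
gripper_width: 31.8
grasp_force: 0.0
```

Request:
jog_arm --plan '[[0,[-0.5,0.38,0],[0,0,0]],[0,[-1,0.76,0],[0,0,0]],[0,[-1,0.76,0],[0,0,0]]]'

```text
clock: 0.85
position: [371.9, -353.4, 231.3]
ee_rot: [-0.204, 0.979, 0.0, 0.0]
contact_force: [0.2, -0.7, -0.1]
gripper_width: -0.2
grasp_force: 0.0
```

Request:
jog_arm --plan '[[0,[-0.5,0.38,0],[0,0,0]],[0,[-1,0.76,0],[0,0,0]],[0,[-1,0.76,0],[0,0,0]]]'

```text
clock: 1.23
position: [433.8, -244.8, 231.2]
ee_rot: [-0.203, 0.979, -0.0, 0.0]
contact_force: [0.1, -1.0, -0.3]
gripper_width: 0.2
grasp_force: 0.0
```

Request:
jog_arm --plan '[[0,[-0.5,0.38,0],[0,0,0]],[0,[-1,0.76,0],[0,0,0]],[0,[-1,0.76,0],[0,0,0]]]'

```text
clock: 1.6
position: [495.7, -136.0, 230.9]
ee_rot: [-0.203, 0.979, -0.0, -0.0]
contact_force: [-0.7, -0.5, -0.1]
gripper_width: -0.1
grasp_force: 0.0
```

```bash
sed -i 's/YAW=.038/YAW=.044/' h.py; python3 -c "
from h import *;from bench import read_state
s=read_state();go(s,(527,-85,190));print(s['gripper_width'])"
```

```text
pos [ 495.7 -136.   230.9] F [-0.74 -0.5  -0.09] t 1.6 shift [-0.489  0.344  0.409] turn [-0.151 -0.219 -1.145]
-0.057749972588113076
```

Request:
jog_arm --plan '[[0,[-0.25,0.17,0],[-0.02,-0.03,-0.17]],[0,[-0.49,0.34,0.1],[-0.04,-0.06,-0.34]],[0,[-0.49,0.34,0.2],[-0.07,-0.1,-0.5]],[0,[-0.49,0.34,0.3],[-0.09,-0.13,-0.67]],[0,[-0.49,0.34,0.4],[-0.11,-0.16,-0.83]],[0,[-0.49,0.34,0.4],[-0.13,-0.19,-1]],[0,[-0.49,0.34,0.4],[-0.13,-0.19,-1]],[0,[-0.49,0.34,0.4],[-0.13,-0.19,-1]]]'

```text
clock: 2.6
position: [525.6, -87.7, 191.2]
ee_rot: [-0.66, 0.742, 0.082, 0.08]
contact_force: [0.7, 0.4, 0.7]
gripper_width: 0.3
grasp_force: 0.0
```

```bash
python3 -c "
from h import *;from bench import *
s=read_state();go(s,(528,-72,130));
for n in ('top','side'):
  d=get_image(n);cv2.imwrite('pics/%s2.png'%n,cv2.resize(d['img'][130:260,180:340],None,fx=4,fy=4)[:,:,::-1])
d=get_image('wrist');print(d['tool_from_camera'].round(2));cv2.imwrite('pics/w2.png',d['img'][:,:,::-1])
"
```

```text
pos [525.6 -87.7 191.2] F [0.68 0.41 0.71] t 2.6 shift [-0.016 -0.017  0.632] turn [-0.021 -0.03  -0.152]
[[ 0.0000e+00 -9.6000e-01 -2.7000e-01  6.8460e+01]
 [ 1.0000e+00  0.0000e+00 -0.0000e+00  1.2000e-01]
 [ 0.0000e+00 -2.7000e-01  9.6000e-01 -1.4242e+02]
 [ 0.0000e+00  0.0000e+00  0.0000e+00  1.0000e+00]]
```

View pics/w2.png

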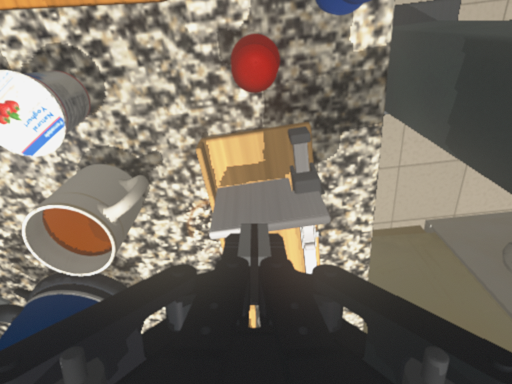

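The wrist view shows the fingers in line with the outer side of the plate (plate at about (265,205)). The red shaker at (256,62) is well behind.

Request:
jog_arm --plan '[[0,[-0.02,-0.02,0.3],[-0.02,-0.03,-0.15]],[0,[-0.02,-0.02,0.63],[-0.02,-0.03,-0.15]],[0,[-0.02,-0.02,0.63],[-0.02,-0.03,-0.15]]]'

```text
clock: 3.12
position: [526.9, -69.8, 128.4]
ee_rot: [0.717, -0.685, -0.096, -0.089]
contact_force: [0.0, -0.3, -0.4]
gripper_width: -0.4
grasp_force: 0.0
```

```bash
python3 -c "
from h import *;from bench import *
s=read_state();go(s,(528,-68,77))"
```

```text
pos [526.9 -69.8 128.4] F [ 0.   -0.33 -0.36] t 3.125 shift [ 0.117 -0.014  0.501] turn [0.005 0.001 0.001]
```

Request:
jog_arm --plan '[[0,[0.08,-0.01,0.3],[0,0,0]],[0,[0.12,-0.01,0.5],[0,0,0]],[0,[0.12,-0.01,0.5],[0,0,0]]]'

```text
clock: 3.5
position: [529.4, -69.0, 79.1]
ee_rot: [0.717, -0.685, -0.095, -0.09]
contact_force: [-0.6, 0.3, -0.4]
gripper_width: 0.0
grasp_force: 0.0
```

```bash
python3 -c "
from h import *;from bench import *
s=read_state();p=s['position'];go(s,p+ry*10)
d=get_image('side');np.savez('s3.npz',**d);cv2.imwrite('pics/s3.png',cv2.resize(d['img'][150:270,200:330],None,fx=5,fy=5,interpolation=2)[:,:,::-1])"
```

```text
pos [529.4 -69.   79.1] F [-0.57  0.3  -0.37] t 3.5 shift [-0.097 -0.     0.026] turn [0.001 0.    0.002]
```

View pics/s3.png

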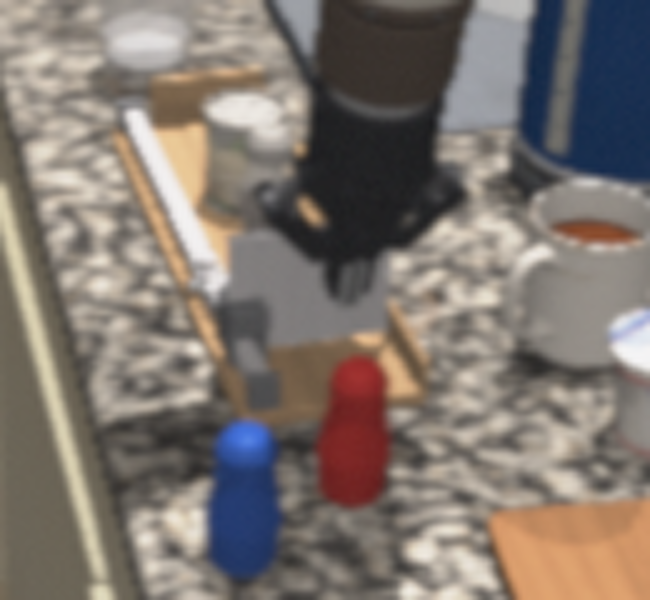

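The fingers, at (350,280) in the crop, are on the outer side of the plate and free of it. Now pushing.

Request:
jog_arm --plan '[[0,[-0.06,0,0.02],[0,0,0]],[0,[-0.12,0,0.03],[0,0,0]],[0,[-0.18,0,0.05],[0,0,0]],[0,[-0.24,0,0.065],[0,0,0]],[0,[-0.3,0,0.08],[0,0,0]],[0,[-0.36,0,0.095],[0,0,0]],[0,[-0.42,0,0.11],[0,0,0]],[0,[-0.48,0,0.13],[0,0,0]],[0,[-0.52,0,0.14],[0,0,0]],[0,[-0.56,0,0.15],[0,0,0]]]'

```text
clock: 4.8
position: [527.0, -10.7, 79.0]
ee_rot: [0.717, -0.685, -0.094, -0.091]
contact_force: [1.1, -1.1, 0.3]
gripper_width: 0.1
grasp_force: 0.5
```

```bash
cat >look.py <<'E'
from h import *;from bench import *
import sys
s=read_state();p=s['position'];go(s,p+ry*10)
d=get_image('top');P=cloud(d);q=sys.argv[1]
m=(abs(P[...,2]-60)<4)&(P[...,1]<80)&(P[...,1]>-60)&(P[...,0]<482)&(P[...,0]>466)
print('carriage y',np.percentile(P[m][:,1],[2,50,98]) if m.any() else None)
np.savez(q+'.npz',**d)
cv2.imwrite(f'pics/{q}.png',cv2.resize(d['img'][170:225,200:310],None,fx=7,fy=7,interpolation=2)[:,:,::-1])
E
python3 look.py t4
```

```text
pos [527.  -10.7  79. ] F [ 1.06 -1.05  0.27] t 4.8 shift [-0.097 -0.     0.026] turn [-0.001  0.     0.003]
carriage y None
```

Request:
jog_arm --plan '[[0,[-0.03,0,0.01],[0,0,0]],[0,[-0.06,0,0.015],[0,0,0]],[0,[-0.09,0,0.02],[0,0,0]],[0,[-0.12,0,0.03],[0,0,0]],[0,[-0.15,0,0.04],[0,0,0]]]'

```text
clock: 5.48
position: [526.1, 4.7, 79.1]
ee_rot: [0.717, -0.685, -0.094, -0.091]
contact_force: [-1.2, -0.7, 0.6]
gripper_width: -0.0
grasp_force: 0.5
```

```bash
python3 -c "
from h import *;from bench import *
s=read_state();print(s['position'],s['contact_force'])
d=get_image('side');cv2.imwrite('pics/s5.png',cv2.resize(d['img'][170:245,215:305],None,fx=7,fy=7,interpolation=2)[:,:,::-1])"
```

```text
[526.13519729   4.66496546  79.12943991] [-1.24482171 -0.69770571  0.56176463]
```

View pics/s5.png

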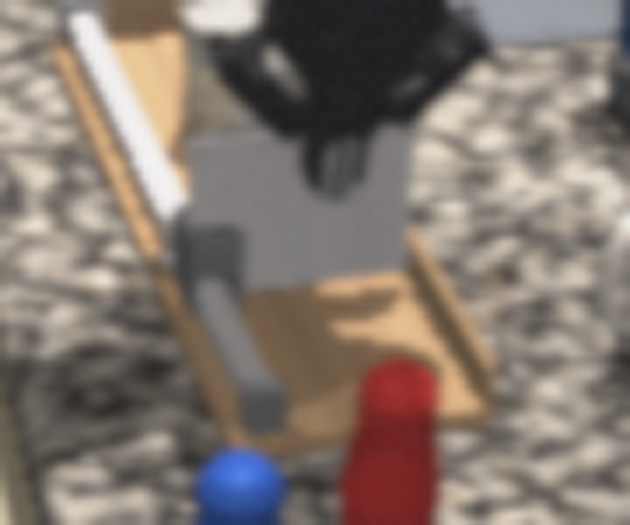

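The stop has moved along, with the tips on the plate at about (335,175) and the carriage at (210,255), just short of the clip. I'll go on slowly and watch the force.

Request:
jog_arm --plan '[[0,[-0.02,0,0.005],[0,0,0]],[0,[-0.04,0,0.01],[0,0,0]],[0,[-0.06,0,0.015],[0,0,0]]]'

```text
clock: 5.9
position: [525.9, 10.8, 79.1]
ee_rot: [0.717, -0.685, -0.094, -0.091]
contact_force: [-0.0, -0.8, 0.0]
gripper_width: -0.1
grasp_force: 0.4
```

Request:
jog_arm --plan '[[0,[-0.02,0,0.005],[0,0,0]],[0,[-0.04,0,0.01],[0,0,0]]]'

```text
clock: 6.15
position: [525.7, 14.8, 79.2]
ee_rot: [0.717, -0.685, -0.094, -0.091]
contact_force: [0.4, -2.5, -0.6]
gripper_width: -0.2
grasp_force: 1.1
```

Request:
jog_arm --plan '[[0,[-0.02,0,0.005],[0,0,0]],[0,[-0.04,0,0.01],[0,0,0]]]'

```text
clock: 6.4
position: [525.5, 18.6, 79.2]
ee_rot: [0.717, -0.685, -0.094, -0.09]
contact_force: [1.0, -3.3, -1.1]
gripper_width: 0.2
grasp_force: 1.6
```

Request:
jog_arm --plan '[[0,[-0.015,0,0.004],[0,0,0]],[0,[-0.03,0,0.008],[0,0,0]]]'

```text
clock: 6.65
position: [525.4, 22.0, 79.2]
ee_rot: [0.717, -0.685, -0.094, -0.091]
contact_force: [0.9, -2.0, -1.5]
gripper_width: -0.2
grasp_force: 1.4
```

Request:
jog_arm --plan '[[0,[-0.01,0,0.003],[0,0,0]],[0,[-0.02,0,0.005],[0,0,0]],[0,[-0.03,0,0.008],[0,0,0]]]'

```text
clock: 7.02
position: [525.2, 25.3, 79.3]
ee_rot: [0.717, -0.685, -0.094, -0.091]
contact_force: [0.2, -3.2, -1.3]
gripper_width: -0.0
grasp_force: 1.1
```

Request:
jog_arm --plan '[[0,[-0.01,0,0.003],[0,0,0]],[0,[-0.02,0,0.005],[0,0,0]],[0,[-0.03,0,0.008],[0,0,0]]]'

```text
clock: 7.4
position: [525.1, 28.4, 79.4]
ee_rot: [0.717, -0.685, -0.094, -0.091]
contact_force: [1.2, -1.2, -1.0]
gripper_width: -0.1
grasp_force: 0.7
```

Request:
jog_arm --plan '[[0,[-0.01,0,0.003],[0,0,0]],[0,[-0.02,0,0.005],[0,0,0]],[0,[-0.03,0,0.008],[0,0,0]]]'

```text
clock: 7.78
position: [525.0, 31.5, 79.4]
ee_rot: [0.717, -0.685, -0.094, -0.091]
contact_force: [0.2, -0.1, -0.2]
gripper_width: -0.0
grasp_force: 0.3
```

Request:
jog_arm --plan '[[0,[-0.01,0,0.003],[0,0,0]],[0,[-0.01,0,0.003],[0,0,0]]]'

```text
clock: 8.02
position: [524.9, 32.6, 79.4]
ee_rot: [0.717, -0.684, -0.094, -0.091]
contact_force: [0.2, -0.4, -0.1]
gripper_width: -0.0
grasp_force: 0.0
```

Request:
jog_arm --plan '[[0,[-0.01,0,0.003],[0,0,0]],[0,[-0.01,0,0.003],[0,0,0]]]'

```text
clock: 8.28
position: [524.9, 33.5, 79.3]
ee_rot: [0.717, -0.684, -0.094, -0.091]
contact_force: [0.3, 0.3, -0.4]
gripper_width: -0.0
grasp_force: 0.0
```

Request:
jog_arm --plan '[[0,[-0.01,0,0.003],[0,0,0]],[0,[-0.01,0,0.003],[0,0,0]]]'

```text
clock: 8.52
position: [524.8, 34.5, 79.2]
ee_rot: [0.717, -0.684, -0.094, -0.091]
contact_force: [0.6, -0.6, -0.2]
gripper_width: 0.1
grasp_force: 0.0
```

Request:
jog_arm --plan '[[0,[-0.005,0,0.001],[0,0,0]],[0,[-0.005,0,0.001],[0,0,0]]]'

```text
clock: 8.78
position: [524.8, 35.0, 79.3]
ee_rot: [0.717, -0.685, -0.094, -0.091]
contact_force: [-0.2, -0.5, -1.1]
gripper_width: 0.0
grasp_force: 0.0
```

Request:
jog_arm --plan '[[0,[-0.007,0,0.002],[0,0,0]],[0,[-0.007,0,0.002],[0,0,0]]]'

```text
clock: 9.02
position: [524.7, 35.7, 79.2]
ee_rot: [0.717, -0.684, -0.094, -0.091]
contact_force: [-0.0, -0.6, 0.1]
gripper_width: 0.1
grasp_force: 0.0
```

Request:
jog_arm --plan '[[0,[-0.005,0,0.001],[0,0,0]],[0,[-0.005,0,0.001],[0,0,0]]]'

```text
clock: 9.28
position: [524.7, 36.2, 79.3]
ee_rot: [0.717, -0.685, -0.094, -0.091]
contact_force: [-0.6, 0.0, -0.1]
gripper_width: 0.2
grasp_force: 0.0
```

Request:
jog_arm --plan '[[0,[-0.007,0,0.002],[0,0,0]],[0,[-0.007,0,0.002],[0,0,0]]]'

```text
clock: 9.52
position: [524.7, 36.9, 79.3]
ee_rot: [0.717, -0.685, -0.094, -0.091]
contact_force: [0.6, 0.4, -0.0]
gripper_width: 0.1
grasp_force: 0.0
```

Request:
jog_arm --plan '[[0,[-0.007,0,0.002],[0,0,0]],[0,[-0.007,0,0.002],[0,0,0]]]'

```text
clock: 9.78
position: [524.7, 37.4, 79.3]
ee_rot: [0.717, -0.685, -0.094, -0.091]
contact_force: [0.3, -1.4, 0.2]
gripper_width: 0.3
grasp_force: 0.9
```

Request:
jog_arm --plan '[[0,[-0.005,0,0.001],[0,0,0]],[0,[-0.005,0,0.001],[0,0,0]]]'

```text
clock: 10.02
position: [524.6, 37.7, 79.3]
ee_rot: [0.717, -0.685, -0.094, -0.09]
contact_force: [0.4, -3.3, 0.3]
gripper_width: 0.1
grasp_force: 1.9
```

Request:
jog_arm --plan '[[0,[-0.005,0,0.001],[0,0,0]],[0,[-0.005,0,0.001],[0,0,0]]]'

```text
clock: 10.28
position: [524.6, 37.9, 79.3]
ee_rot: [0.717, -0.685, -0.094, -0.09]
contact_force: [0.7, -6.6, -0.9]
gripper_width: -0.3
grasp_force: 2.8
```

Request:
jog_arm --plan '[[0,[-0.004,0,0.001],[0,0,0]],[0,[-0.004,0,0.001],[0,0,0]]]'

```text
clock: 10.52
position: [524.6, 38.0, 79.3]
ee_rot: [0.717, -0.685, -0.094, -0.09]
contact_force: [0.5, -6.1, 1.5]
gripper_width: -0.2
grasp_force: 3.3
```

Request:
jog_arm --plan '[[0,[-0.003,0,0.001],[0,0,0]],[0,[-0.003,0,0.001],[0,0,0]]]'

```text
clock: 10.78
position: [524.7, 38.1, 79.3]
ee_rot: [0.717, -0.685, -0.094, -0.09]
contact_force: [0.8, -7.7, 0.8]
gripper_width: 0.1
grasp_force: 3.7
```

Request:
jog_arm --plan '[[0,[0.1,0,-0.03],[0,0,0]],[0,[0.3,0,-0.08],[0,0,0]],[0,[0.3,0,-0.08],[0,0,0]]]'

```text
clock: 11.15
position: [526.1, 7.9, 79.2]
ee_rot: [0.716, -0.685, -0.094, -0.091]
contact_force: [0.2, 1.1, 0.4]
gripper_width: -0.0
grasp_force: 0.0
```

Request:
jog_arm --plan '[[0,[0,0,-0.5],[0,0,0]],[0,[0,0,-1],[0,0,0]],[0,[0.4,0,-1],[0,0,0]],[0,[0.8,0,-1],[0,0,0]],[0,[0.8,0,-1],[0,0,0]]]'

```text
clock: 11.78
position: [530.3, -95.8, 154.1]
ee_rot: [0.716, -0.686, -0.095, -0.09]
contact_force: [0.3, -0.3, 0.2]
gripper_width: 0.1
grasp_force: 0.0
```

```bash
python3 look.py t6; python3 - <<'E'
from h import *
from bench import *
d=get_image('side');a=cv2.resize(d['img'][165:245,215:305],None,fx=5,fy=5,interpolation=2)
t=cv2.imread('pics/t6.png')[:,:,::-1];t=cv2.resize(t,(450,225))
cv2.imwrite('pics/c6.png',np.vstack([a[:370],t])[:,:,::-1])
t=get_image('top');P=cloud(t);m=(P[...,2]>45)&(P[...,0]<560)&(P[...,0]>250)
n,l,st,c=cv2.connectedComponentsWithStats(m[150:235].astype(np.uint8))
for i in range(1,n):
    q=P[150:235][l==i]
    if len(q)>4: print(st[i],q.min(0).round(),q.max(0).round())
E
```

```text
pos [530.3 -95.8 154.1] F [ 0.28 -0.35  0.2 ] t 11.775 shift [-0.097  0.     0.026] turn [ 0.001  0.001 -0.001]
carriage y [34.89199153 54.5101218  65.95474486]
[ 275    0  152   85 7953] [ 386. -223.   45.] [547.  31. 635.]
[252  24  13  40 207] [458.  32.  47.] [560.  66. 109.]
[172  26   3  29  76] [478. 287.  45.] [560. 296.  53.]
[204  28  22  22 367] [494. 143.  45.] [550. 199.  87.]
[112  31  33  30 400] [457. 368.  45.] [535. 446.  97.]
[230  31  15  16 185] [506.  90.  46.] [544. 129. 105.]
[391  48  17  18 220] [ 463. -377.   45.] [ 512. -329.   59.]
```

View pics/c6.png

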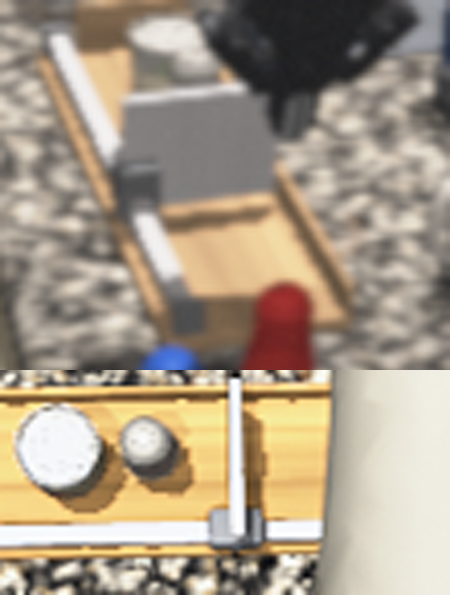

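The picture shows the stop seated over the clip, with the carriage at (235,527) in the lower crop. Its centre is at y≈50, which matches the clip fin. The jars have not moved and the arm is clear.

```bash
python3 -c "
from bench import *
print(job_done())"
```

```text
the job is handed in; nothing more can be done
None
```

I pushed the stop into the clip's notch and let go at about 7.7 N against the tooth. In the last images it sits at the clip, the jars, glass and lemon have not moved, and the arm is clear. I handed the job in after about 12 s on the robot's clock; no verdict came back.

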